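# Free the glaze-stuck clamp screw of a mill jar and open the jar

### The job

The clamp screw of the porcelain mill jar is seized with dried glaze. Take hold of its red wing knob and rock it back and forth in small arcs, feeling for the point where it binds and reversing there without wrenching it, until it breaks free; then back the screw off a quarter turn anticlockwise, until its foot is out of the recess in the lid. Swing the blue clamp bar a quarter turn aside, away from the robot, then lift the lid off by its boss, keeping it level, and lay it gently, right side up, in the middle of the round wooden bat, leaving everything else where it is.

Things in the scene. Friction and masses are not known exactly. Their poses are not given: they have to be found in the camera images.
- mill_jar: White porcelain mill jar, 126 mm in diameter, rim 130 mm above the bench, fixed, held in a steel band with two 13 mm posts at y = +83 and -83 mm in its frame (nuts up to z = 214 mm). Origin: on its axis at the bench top, z up. A blue clamp bar (30 mm wide, 14 mm thick, top at z = 198 mm) lies from post to post over the lid.
- knob_grip (a point): Middle of the red wing knob, above the lid: a flat upright wing 13 mm thick (its own x), 64 mm long (own y) and 30 mm high (z, up); this point is 15 mm below its top, 34 mm above the clamp bar's top and 24 mm above the crusted boss under the knob. Pinch it across its 13 mm from above. It turns with the screw and rises 2.5 mm per radian of loosening.
- screw (a joint): Turn of the clamp screw, rad, within 0.15 of 0 as found, growing anticlockwise from above (loosening), at most 1.65. Seized: it moves up to 0.4 either way (drag 0.1 to 0.2 N m), then binds hard. Strokes to the bind in alternate directions gain ground unevenly: no bind's place (-0.5 to 0.6) is known beforehand; opposite ones lie over 0.15 apart. After 3 to 6 strokes it goes on anticlockwise; from 0.9 its foot clears the lid's 2.5 mm recess.
- wing_knob (a joint): Wind-up of the knob on the screw, rad, positive when the knob is turned anticlockwise against resistance: it sits on a nylon shear bush that gives elastically, 0.2 rad per N m. The bush shears beyond 0.16 rad either way (0.8 N m at the knob); 0.3 to 0.4 N m (0.06 to 0.08 rad) is enough to tell that the screw binds.
- clamp_bar (a joint): Swing of the clamp bar about its pivot post, rad, 0 as found (over the lid), growing clockwise from above, so that its free end goes away from the robot; at most 1.7; it clears the lid from 1.2 on. It turns stiffly (0.25 N m) and stays where it is left. The knob is carried on it 83 mm from the pivot, so the bar may be swung by the knob.
- bar_pivot (a point): Axis of the clamp bar's pivot, the jar's post at y = -83 mm (on the right), at the height of the bar's top (198 mm).
- lid_boss (a point): Centre, half-way up, of the round boss (40 mm in diameter, 25 mm high) by which the loose porcelain lid is gripped. The lid's flange, 121 mm in diameter, has its top 12.5 mm below this point; under it a plug 86 mm in diameter sits 8 mm deep in the jar's 97 mm mouth. The plug's underside is 35.5 mm below this point; z is up. 0.3 to 0.5 kg.
- bat_top (a point): Centre of the top face of the round plywood bat, 190 mm in diameter and 14 mm thick, lying fixed on the bench.
- slip_cup: Pale grey-green cup, 66 mm wide and 66 mm high, a loose bystander behind the jar.
- test_bowl: Small green bowl, 96 mm wide and 46 mm high, a loose bystander on the right.
- glaze_jar: Dark blue glaze pot, 58 mm wide and 72 mm high, a loose bystander beyond the bat.
- lid: The lid of point lid_boss as a whole; origin on its axis at the underside of its seal, 27.5 mm below the centre of the boss.
- bat: The bat of point bat_top as a whole; origin on the bench under its centre.
There are look-alikes about, which are no part of the job. What is shaped like the lid but yellow is not meant.

How it is judged (in metres and radians):
On the way, in this order (a step that is already met when the one before it is completed fails the run):
1. the screw has broken free and been backed off until its foot is clear of the lid (value of joint screw above 0.9 rad), for 0.2 s.
2. the clamp bar has been swung clear of the lid (value of joint clamp_bar above 1.2 rad), for 0.2 s.
At the end, for the whole second after the job is handed in: The lid lies flat and right side up on the bat, released and at rest, its centre within 35 mm of the bat's centre; the clamp bar stands at least 1.2 rad aside and the screw is still backed off (horizontal distance between lid_boss and bat_top below 0.035 m and z of lid_boss in the frame of bat_top between 0.03 and 0.041 m and angle between lid_boss's own z axis and vertical below 0.1 rad and linear speed of lid below 0.02 m/s and value of joint clamp_bar above 1.2 rad and value of joint screw above 0.8 rad); the robot touches nothing.
It fails at once if the shear bush of the wing knob is wound up beyond 0.16 rad (0.8 N m): the knob was wrenched (value of joint wing_knob above 0.16 rad or value of joint wing_knob below -0.16 rad).
It fails at once if the lid is tilted by more than 0.5 rad (angle between lid_boss's own z axis and vertical above 0.5 rad).
It fails at once if the lid strikes or is pressed on the bat with more than 80 N (contact force between lid and bat above 80 N).
It fails at once if a bystander (cup, bowl, glaze pot) is moved by more than 30 mm (distance of any of slip_cup, test_bowl, glaze_jar from where it was at the start of the episode above 0.03 m).
It also fails if it takes over 69 s, if anything falls off the work surface, if the arm or the gripper's body presses on something with over 40 N, if the wrist force passes 120 N, or if a joint passes its speed limit or range.

### The arm

A 6-joint arm with a two-finger parallel gripper is mounted at the origin on the work surface; the furniture and walls round the work are solid. World frame = base frame: x ahead of the robot, y to its left, z up, the work surface at z = 0. Lengths are in mm, angles in rad, forces in N, time in s.
With the tool pointing down it reaches from about 275 to 1000 mm from the base axis. Payload 8.4 kg.
Tool frame: the origin (TCP) lies midway between the tips of the shut fingers; the grasp point (between the pads) lies r.grip_point_offset behind it (r.grip_point_offset is the distance from the TCP to the grasp point, in mm); z points along the fingers, y is the direction in which the jaws open and shut (so a half turn about z gives the same grasp; the last joint's range is limited). The gripper opens to 85 mm and grips with 20 to 120 N. Pads are 22 mm wide; open, the fingers measure 114 mm over their backs; the gripper's body (76 mm by 85 mm) begins 54 mm behind the grasp point. The pads swing forward as they close: fully open they stand 13 mm farther back than shut.
Start: joints at [-1.239, 0.353, 1.633, -0, 1.155, -0.002], TCP at [204.771, -590.506, 231.281] pointing down, gripper open.
Joint ranges: [-2.63, 2.63], [-0.92, 2.1], [0.06, 2.66], [-1.3, 4.44], [0, 2.69], [-3.02, 3.02]. Speed limits (rad/s): [2.22, 2.22, 2.79, 3.14, 3.14, 3.14].

### API

Orientations are given as [roll, pitch, yaw] about the fixed x, y, z axes, in that order (R = Rz(yaw) Ry(pitch) Rx(roll)).
In Python, from rig import r gives the robot as it stands.
- The arm moves only by the tool move_arm, never from a script. Its argument "targets" is one flat list of numbers, 5 for each row, row after row: the gripper's target within -1 to 1 (fully open at 1, half-way at 0, shut at -1), then the shift along the tool's x, y, z in cm, then the turn about the tool's z in degrees. In form: [gripper, tx, ty, tz, turn, gripper, tx, ty, tz, turn, ...]. A call has 1 to 10 rows; each row is the pose to reach, as a shift and turn from the pose commanded when the call began, along the tool's axes at that moment; what a row does not reach only later rows make up. A row lasts 1/10 s, in which the tool goes at most 50 mm and 8.59 degrees, less where a joint would pass 70% of its speed; a pose out of reach is approached as far as the arm can. A call with a gripper value outside its range is refused whole. The fingers move at their own pace and stop on an object; "squeeze" is the grip in N (left out, the last holds). Time passes only in rows, so rows that repeat a pose let the fingers close. It gives the time, the measured TCP pose, the force and the opening at its end, in the units of the state.
- r.sense(): the state, without advancing time (a new reading comes with each control period).
- r.grab_frame(name): name is "side" or "top" or "wrist"; returns a dict with "img" (384x512x3 uint8, blue, green, red), "K" (3x3 intrinsics, pixels), "world_to_cam" (4x4, takes a point from world to camera coordinates). Camera axes: x right, y down, z forward; pixel columns grow to the right and rows downward; lengths in mm; the calibration is good to about 2 mm. A picture is of the moment at which its call begins. There is no depth.
- r.sign_off(): hands the job in, once; it reports no verdict.
Trained networks look in a picture, given as the dict that the camera call returned (one of the last four; its "shot" number tells which), for a name from the list of things; names that differ only in an ending like _2 or _b are one class to them, and where a whole thing is asked for, a point or a joint stands for the part that bears it (a point fixed in the world has none). Each returns a list of dicts, best first, with "conf" (0 to 1); they miss things now and then, are a little off and sometimes report something else, mostly with a low value. They report only what shows in the picture. A call takes as long as a camera call. They do not tell look-alikes from the thing itself.
- r.outline_of(picture, thing): "region" (384x512 bool, what is visible of it).
- r.mark_of(picture, thing): "position" ([x, y, z] in mm, in world coordinates, good to about 4 mm: a listed point, or the origin of a listed thing).
The state is a dict: "clock": time; "qpos": joint angles; "qvel": joint speeds; "joint_efforts": joint torques, N m; "eef_pos": TCP position; "tcp_rot": TCP orientation; "contact_force": force on the tool from outside, world axes, zero at the start; "wrist_torque": the same for the moment, N m; "opening": opening from 0.0 (shut) to 1.0 (fully open).
Only numpy, scipy, OpenCV 4.12 (cv2) and the standard library are available. Lean on these libraries where they do the work, as an engineer would, in place of code of your own. Each camera call takes 0.05 s, during which the arm holds its last target.

## Working session

There is one attempt and no reset: what is moved stays moved. The work goes in short steps, Python scripts to look and compute and a tool call to move; the robot and the scene stay as the last step left them, time stands still between calls to the robot, and variables do not carry over. Pictures are saved under pics/ and viewed, and the job is handed in when it is done.

Besides the shell and the picture viewer there is one more tool, called after "Request:" by a JSON object that holds its "op" and its "data". move_arm: Moves the arm, as the interface text tells. Its arguments: {"type":"object","properties":{"targets":{"type":"array","items":{"type":"number"}},"squeeze":{"type":"number"}},"required":["targets"]}

```bash
ls; mkdir -p pics; python3 - <<'E'
from rig import r
import cv2
s=r.sense(); print(s); print(r.grip_point_offset)
for n in ["side","top","wrist"]:
    f=r.grab_frame(n); cv2.imwrite(f"pics/{n}0.png",f["img"])
    print(n,f["K"].tolist(),f["world_to_cam"].round(3).tolist())
    for t in ["knob_grip","bar_pivot","lid_boss","bat_top","slip_cup","test_bowl","glaze_jar","mill_jar"]:
        print(t,[(d["position"],round(d["conf"],2)) for d in r.mark_of(f,t)])
print(r.sense()["clock"])
E
```

```text
pics
{'clock': 0.0, 'qpos': array([-1.23942302e+00,  3.53665188e-01,  1.63413917e+00, -1.34740143e-05,
        1.15520748e+00, -2.38883466e-03]), 'qvel': array([ 8.64031070e-04, -4.59110086e-04, -1.46619176e-03, -3.82309313e-05,
       -1.58559952e-03, -8.27557145e-04]), 'joint_efforts': array([ 6.05449641e-04, -6.05254698e+01, -3.42070627e+01,  1.28691804e-04,
        9.42235318e-03,  4.13501937e-05]), 'eef_pos': array([ 204.59543232, -590.05286467,  230.54888975]), 'tcp_rot': array([-3.14017344e+00,  8.92912134e-06,  3.33767596e-01]), 'contact_force': array([0.18946813, 0.05302037, 0.44196338]), 'wrist_torque': array([-0.01785901, -0.05336013, -0.04801173]), 'opening': 1.0014566959058382}
18.700000000000003
side [[348.2394609241742, 0.0, 255.8177949637626], [0.0, 348.2394609241742, 187.20900687848786], [0.0, 0.0, 1.0]] [[0.999, 0.048, -0.006, -454.554], [0.013, -0.398, -0.917, 143.717], [-0.046, 0.916, -0.398, 1292.029], [0.0, 0.0, 0.0, 1.0]]
knob_grip [([534.6, -128.8, 233.8], 0.65)]
bar_pivot [([556.3, -207.2, 198.0], 0.69)]
lid_boss [([193.1, -289.9, 33.0], 0.92), ([536.9, -127.
[... 521 characters left out ...]
, 0.71)]
bar_pivot [([558.4, -204.8, 198.0], 0.91)]
lid_boss [([531.2, -127.1, 158.0], 0.88), ([656.4, 331.9, -0.1], 0.36)]
bat_top [([601.0, 124.7, 14.7], 0.74)]
slip_cup [([737.6, -250.2, -2.4], 0.7)]
test_bowl [([351.4, -361.1, -3.6], 0.6), ([537.0, -126.2, 0.6], 0.52)]
glaze_jar [([655.8, 329.9, 0.5], 0.83)]
mill_jar [([535.1, -125.0, 3.6], 0.89)]
wrist [[321.51135557903524, 0.0, 257.0060663065308], [0.0, 321.51135557903524, 187.8032586325116], [0.0, 0.0, 1.0]] [[0.327, -0.945, -0.001, -625.574], [-0.913, -0.316, 0.259, -32.344], [-0.245, -0.084, -0.966, 379.258], [0.0, 0.0, 0.0, 1.0]]
knob_grip []
bar_pivot []
lid_boss []
bat_top []
slip_cup []
test_bowl []
glaze_jar []
mill_jar []
1.35
```

View pics/side0.png

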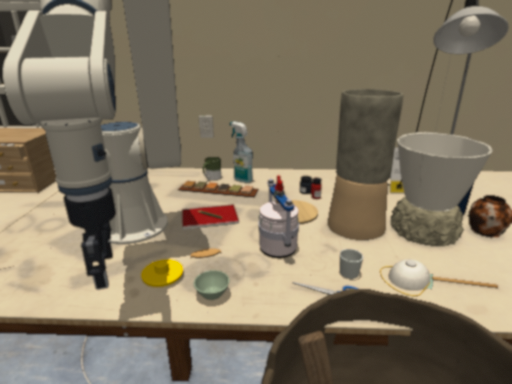

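View pics/top0.png

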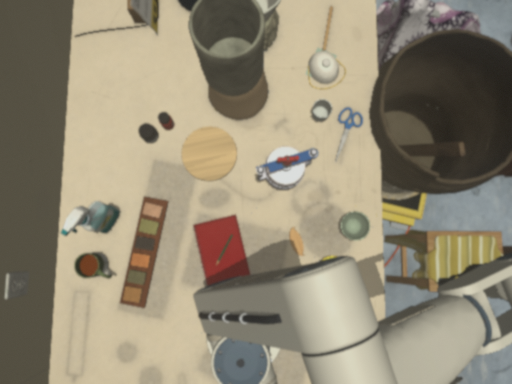

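```bash
python3 - <<'E'
import cv2
i=cv2.imread('pics/top0.png'); c=i[150:320,170:400]; cv2.imwrite('pics/topcrop0.png',cv2.resize(c,None,fx=3.4,fy=3.4,interpolation=cv2.INTER_CUBIC))
E
```

```text
(no output)
```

View pics/topcrop0.png

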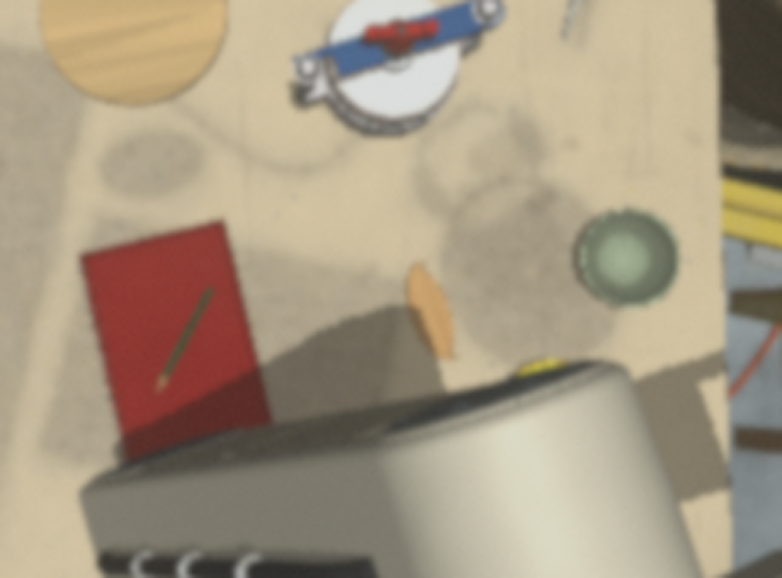

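```bash
cat > h.py <<'E'
from rig import r
import numpy as np, cv2
from scipy.spatial.transform import Rotation as Ro
def go(x,y,z,yaw):
    s=r.sense(); R=Ro.from_euler('xyz',s["tcp_rot"]).as_matrix()
    d=R.T@(np.array([x,y,z])-s["eef_pos"])/10
    y0=np.arctan2(R[1,0],R[0,0]); t=-np.degrees((yaw-y0+np.pi)%(2*np.pi)-np.pi)
    print("clock",round(s["clock"],2),"pos",s["eef_pos"].round(1),"rot",s["tcp_rot"].round(4),"F",s["contact_force"].round(2),"M",s["wrist_torque"].round(3),"op",round(s["opening"],3),"q",s["qpos"].round(2))
    print("move",d.round(2),"turn",round(t,2))
def proj(f,p):
    c=f["world_to_cam"]@np.append(p,1.); u=f["K"]@c[:3]; return u[:2]/u[2]
def backz(f,uv,z):
    W=f["world_to_cam"]; R=W[:3,:3]; o=-R.T@W[:3,3]; d=R.T@np.linalg.inv(f["K"])@np.array([uv[0],uv[1],1.]); return o+d*(z-o[2])/d[2]
E
python3 - <<'E'
from h import *
go(460,-140,330,1.338)
go(534,-129,330,1.7)
E
```

```text
clock 1.35 pos [ 204.8 -590.5  231.3] rot [3.1416 0.     0.3338] F [-0.45  0.46 -0.1 ] M [0.029 0.01  0.042] op 1.004 q [-1.24  0.35  1.63 -0.    1.16 -0.  ]
move [ 38.87 -34.2   -9.87] turn -57.53
clock 1.35 pos [ 204.8 -590.5  231.3] rot [3.1416 0.     0.3338] F [-0.45  0.46 -0.1 ] M [0.029 0.01  0.042] op 1.004 q [-1.24  0.35  1.63 -0.    1.16 -0.  ]
move [ 46.23 -32.81  -9.87] turn -78.28
```

Request:
{"op": "move_arm", "data": {"targets": [1,0,0,-5,0,1,5,-4,-9,-8,1,9,-8,-10,-16,1,13,-11,-10,-24,1,17,-14,-10,-32,1,21,-18,-10,-40,1,25,-21,-10,-48,1,29,-25,-10,-56,1,33,-28,-10,-58,1,37,-32,-10,-58], "squeeze": 60}}

```text
clock: 2.35
eef_pos: [426.9, -208.8, 331.6]
tcp_rot: [3.141, 0.0, 1.347]
contact_force: [1.0, -0.7, -0.1]
opening: 0.999
```

```bash
python3 - <<'E'
from h import *
f=r.grab_frame("wrist"); cv2.imwrite("pics/w1.png",f["img"])
for t in ["knob_grip","bar_pivot","lid_boss","mill_jar"]:
    print(t,[(d["position"],round(d["conf"],2)) for d in r.mark_of(f,t)])
np.save('w1W.npy',f["world_to_cam"]);np.save('w1K.npy',f["K"])
go(534,-129,330,1.7)
E
```

```text
knob_grip [([533.9, -127.6, 232.0], 0.86)]
bar_pivot [([564.6, -207.6, 203.4], 0.59)]
lid_boss [([533.5, -126.4, 159.6], 0.89), ([200.4, -289.7, 33.4], 0.64)]
mill_jar []
clock 2.6 pos [ 426.  -210.7  331.3] rot [-3.1415e+00  5.0000e-04  1.3473e+00] F [-0.24 -0.56 -0.37] M [-0.02   0.021 -0.061] op 1.004 q [-0.46  0.03  1.81 -0.    1.3  -0.24]
move [10.36  8.72  0.13] turn -20.21
```

View pics/w1.png

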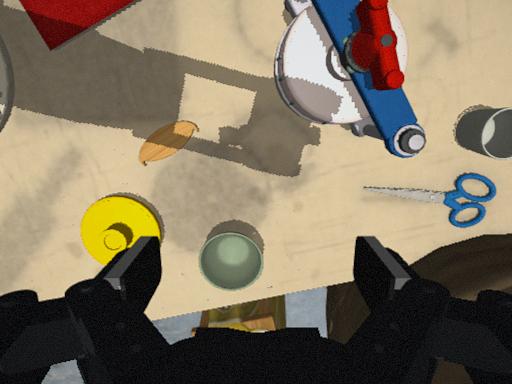

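```bash
python3 - <<'E'
from h import *
f={"K":np.load('w1K.npy'),"world_to_cam":np.load('w1W.npy')}
i=cv2.imread('pics/w1.png')
hsv=cv2.cvtColor(i,cv2.COLOR_BGR2HSV)
S=6; x0,y0=320,0
big=cv2.resize(i[y0:y0+100,x0:x0+120],None,fx=S,fy=S,interpolation=cv2.INTER_CUBIC)
c=np.array([534,-128]);
for phi,col in [(0.0,(0,255,0)),(0.1,(255,255,0)),(0.2,(255,255,255))]:
    e=np.array([-np.sin(phi),np.cos(phi)])
    for s in(1,):
        a=proj(f,np.append(c+32*e,247));b=proj(f,np.append(c-32*e,247))
        cv2.line(big,*[tuple(int(v) for v in (p-[x0,y0])*S+S/2) for p in(a,b)],col,1)
        print(phi,a,b)
cv2.imwrite('pics/w1c.png',big)
E
```

```text
0.0 [380.92626162 -10.90369558] [392.67712236  92.47583776]
0.1 [375.90437672  -9.3590274 ] [397.34889007  91.14660655]
0.2 [371.01060627  -7.27799168] [401.93221655  89.34765726]
```

View pics/w1c.png

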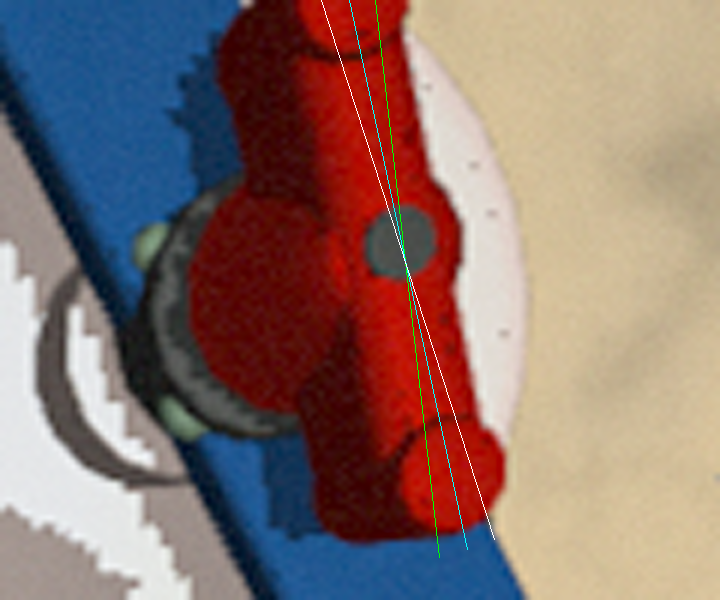

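```bash
python3 - <<'E'
from h import *
go(534,-128,290,1.67)
E
```

```text
clock 2.6 pos [ 426.  -210.7  331.3] rot [-3.1415e+00  5.0000e-04  1.3473e+00] F [-0.24 -0.56 -0.37] M [-0.02   0.021 -0.061] op 1.004 q [-0.46  0.03  1.81 -0.    1.3  -0.24]
move [10.46  8.7   4.13] turn -18.49
```

Request:
{"op": "move_arm", "data": {"targets": [1,4,3.4,0,-7,1,8,6.8,1,-14,1,10.4,8.7,3,-18.5,1,10.4,8.7,4.1,-18.5,1,10.4,8.7,4.1,-18.5]}}

```text
clock: 3.1
eef_pos: [532.8, -129.6, 288.1]
tcp_rot: [-3.137, -0.001, 1.668]
contact_force: [-1.6, -0.5, -0.6]
opening: 1.001
```

```bash
python3 - <<'E'
from h import *
f=r.grab_frame("wrist"); cv2.imwrite("pics/w2.png",f["img"])
for t in ["knob_grip","bar_pivot"]:
    print(t,[(d["position"],round(d["conf"],2)) for d in r.mark_of(f,t)])
np.save('w2W.npy',f["world_to_cam"])
for t in ["knob_grip","bar_pivot"]:
    pass
c=np.array([534,-128.])
for phi in(0,.1,.2):
    e=np.array([-np.sin(phi),np.cos(phi)]); print(phi,proj(f,np.append(c+32*e,247)),proj(f,np.append(c-32*e,247)))
go(534,-128,216,1.67)
E
```

```text
knob_grip [([534.0, -126.0, 229.5], 0.66)]
bar_pivot [([560.7, -205.6, 200.7], 0.82)]
0 [262.86666952 158.28890136] [252.64188084 258.32635827]
0.1 [257.3491715  158.03337729] [257.71125481 258.54751427]
0.2 [251.83445955 158.32442026] [262.77965691 258.30733326]
clock 3.25 pos [ 533.4 -130.2  291. ] rot [3.1413e+00 5.0000e-04 1.6663e+00] F [ 0.08 -0.71 -0.43] M [0.028 0.012 0.084] op 1.005 q [-0.24  0.18  1.73 -0.    1.23 -0.34]
move [0.22 0.08 7.5 ] turn -0.21
```

View pics/w2.png

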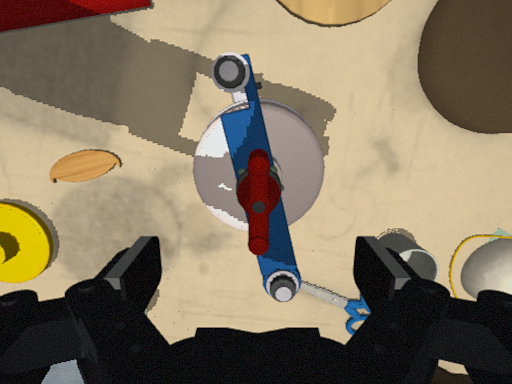

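```bash
python3 - <<'E'
from h import *
f={"K":np.load('w1K.npy'),"world_to_cam":np.load('w2W.npy')}
i=cv2.imread('pics/w2.png'); S=5;x0,y0=200,140
big=cv2.resize(i[y0:y0+120,x0:x0+120],None,fx=S,fy=S,interpolation=cv2.INTER_CUBIC)
phi=.1;e=np.array([-np.sin(phi),np.cos(phi)]);n=np.array([np.cos(phi),np.sin(phi)])
def P(p,z): return tuple(int(v) for v in (proj(f,np.append(p,z))-[x0,y0])*S+S/2)
for c,col in [(np.array([534,-128.]),(0,255,0)),(np.array([534,-126.]),(255,255,255))]:
  for z in(247,):
    q=[P(c+a*32*e+b*6.5*n,z) for a,b in((1,1),(1,-1),(-1,-1),(-1,1))]
    cv2.polylines(big,[np.array(q)],True,col,1)
    cv2.circle(big,P(c,z),4,col,1)
cv2.imwrite('pics/w2c.png',big)
E
```

```text
(no output)
```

View pics/w2c.png

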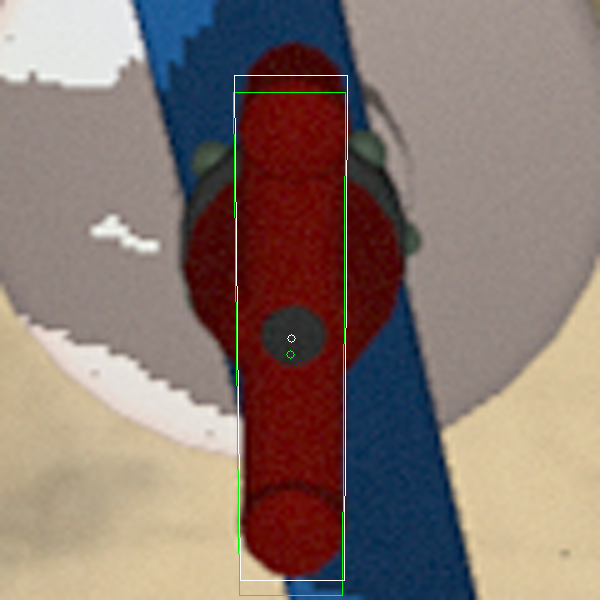

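Request:
{"op": "move_arm", "data": {"targets": [1,0.3,0.1,2.5,-0.2,1,0.3,0.1,5,-0.2,1,0.3,0.1,7.1,-0.2,1,0.3,0.1,7.1,-0.2,1,0.3,0.1,7.1,-0.2]}}

```text
clock: 3.75
eef_pos: [534.8, -126.5, 220.5]
tcp_rot: [3.141, 0.0, 1.671]
contact_force: [0.8, 0.2, 0.0]
opening: 0.998
```

```bash
python3 - <<'E'
from h import *
for k in range(3): go(534,-127,220,1.67)
E
```

```text
clock 3.75 pos [ 534.8 -126.5  220.5] rot [3.1407e+00 4.0000e-04 1.6709e+00] F [0.83 0.25 0.05] M [ 0.007 -0.035  0.073] op 0.998 q [-0.23  0.25  1.81 -0.    1.09 -0.33]
move [-0.05 -0.08  0.05] turn 0.05
clock 3.75 pos [ 534.8 -126.5  220.5] rot [3.1407e+00 4.0000e-04 1.6709e+00] F [0.83 0.25 0.05] M [ 0.007 -0.035  0.073] op 0.998 q [-0.23  0.25  1.81 -0.    1.09 -0.33]
move [-0.05 -0.08  0.05] turn 0.05
clock 3.75 pos [ 534.8 -126.5  220.5] rot [3.1407e+00 4.0000e-04 1.6709e+00] F [0.83 0.25 0.05] M [ 0.007 -0.035  0.073] op 0.998 q [-0.23  0.25  1.81 -0.    1.09 -0.33]
move [-0.05 -0.08  0.05] turn 0.05
```

Request:
{"op": "move_arm", "data": {"targets": [0.2,0,0,0,0,-0.4,0,0,0,0,-1,0,0,0,0,-1,0,0,0,0,-1,0,0,0,0], "squeeze": 60}}

```text
clock: 4.25
eef_pos: [534.5, -125.5, 219.5]
tcp_rot: [-3.141, -0.0, 1.673]
contact_force: [-2.7, 1.7, 7.0]
opening: 0.146
```

```bash
cat >> h.py <<'E'
def st():
    s=r.sense(); print("t",round(s["clock"],2),"pos",s["eef_pos"].round(1),"yaw",s["tcp_rot"][2].round(4),"F",s["contact_force"].round(1),"M",s["wrist_torque"].round(3),"op",round(s["opening"],3),"q6",s["qpos"][5].round(4),"e6",s["joint_efforts"][5].round(3))
E
python3 -c "
from h import *
st()"
```

```text
t 4.25 pos [ 534.5 -125.5  219.5] yaw 1.6726 F [-2.7  1.7  7. ] M [ 0.421  0.46  -0.046] op 0.146 q6 -0.335 e6 -0.049
```

Request:
{"op": "move_arm", "data": {"targets": [-1,0,0,0,-1.5,-1,0,0,0,-3,-1,0,0,0,-3]}}

```text
clock: 4.55
eef_pos: [534.7, -125.4, 219.8]
tcp_rot: [-3.142, -0.0, 1.727]
contact_force: [-3.3, 1.1, 7.2]
opening: 0.137
```

```bash
python3 -c "
from h import *
st()"
```

```text
t 4.55 pos [ 534.7 -125.4  219.8] yaw 1.7268 F [-3.3  1.1  7.2] M [ 0.209  0.546 -0.083] op 0.137 q6 -0.3892 e6 -0.315
```

Request:
{"op": "move_arm", "data": {"targets": [-1,0,0,0,0,-1,0,0,0,0]}}

```text
clock: 4.75
eef_pos: [534.7, -125.3, 219.8]
tcp_rot: [3.142, -0.0, 1.726]
contact_force: [-3.9, 1.6, 7.3]
opening: 0.14
```

```bash
python3 -c "
from h import *
st()"
```

```text
t 4.75 pos [ 534.7 -125.3  219.8] yaw 1.7259 F [-3.9  1.6  7.3] M [ 0.171  0.512 -0.013] op 0.14 q6 -0.3883 e6 0.015
```

Request:
{"op": "move_arm", "data": {"targets": [-1,0,0,0,-1.5,-1,0,0,0,-3,-1,0,0,0,-3,-1,0,0,0,-3]}}

```text
clock: 5.15
eef_pos: [534.7, -125.3, 219.8]
tcp_rot: [3.142, -0.0, 1.778]
contact_force: [-3.0, 1.5, 6.4]
opening: 0.144
```

```bash
python3 -c "
from h import *
st()"
```

```text
t 5.15 pos [ 534.7 -125.3  219.8] yaw 1.7779 F [-3.   1.5  6.4] M [ 0.232  0.476 -0.221] op 0.144 q6 -0.4405 e6 -0.228
```

Request:
{"op": "move_arm", "data": {"targets": [-1,0,0,0,-1,-1,0,0,0,-2,-1,0,0,0,-2,-1,0,0,0,-2]}}

```text
clock: 5.55
eef_pos: [534.7, -125.4, 219.9]
tcp_rot: [3.142, -0.0, 1.813]
contact_force: [-3.2, 1.5, 6.9]
opening: 0.141
```

```bash
python3 -c "
from h import *
st()
f=r.grab_frame('wrist'); cv2.imwrite('pics/w3.png',f['img'])
st()"
```

```text
t 5.55 pos [ 534.7 -125.4  219.9] yaw 1.8129 F [-3.2  1.5  6.9] M [ 0.276  0.511 -0.228] op 0.141 q6 -0.4754 e6 -0.212
t 5.6 pos [ 534.7 -125.3  219.8] yaw 1.8128 F [-3.1  1.6  7.1] M [ 0.244  0.505 -0.184] op 0.138 q6 -0.4754 e6 -0.196
```

View pics/w3.png

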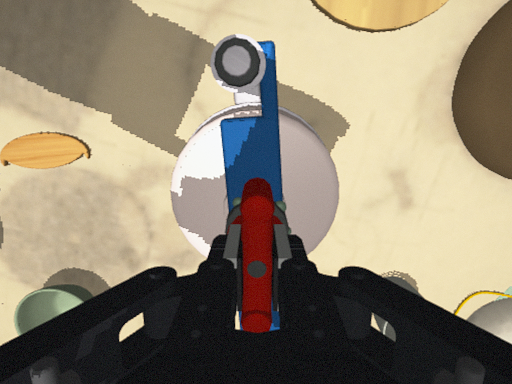

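Request:
{"op": "move_arm", "data": {"targets": [-1,0,0,0,-2,-1,0,0,0,-4,-1,0,0,0,-4]}}

```text
clock: 5.9
eef_pos: [534.7, -125.4, 220.0]
tcp_rot: [3.141, -0.0, 1.884]
contact_force: [-3.5, 2.0, 8.6]
opening: 0.139
```

```bash
python3 -c "
from h import *
st()"
```

```text
t 5.9 pos [ 534.7 -125.4  220. ] yaw 1.8838 F [-3.5  2.   8.6] M [ 0.324  0.581 -0.221] op 0.139 q6 -0.5464 e6 -0.594
```

Request:
{"op": "move_arm", "data": {"targets": [-1,0,0,0,-2,-1,0,0,0,-4,-1,0,0,0,-4,-1,0,0,0,-4]}}

```text
clock: 6.3
eef_pos: [534.7, -125.4, 220.0]
tcp_rot: [3.141, -0.0, 1.952]
contact_force: [-3.8, 0.9, 9.2]
opening: 0.136
```

```bash
python3 -c "
from h import *
st()"
```

```text
t 6.3 pos [ 534.7 -125.4  220. ] yaw 1.9521 F [-3.8  0.9  9.2] M [ 0.3    0.685 -0.332] op 0.136 q6 -0.6148 e6 -0.43
```

Request:
{"op": "move_arm", "data": {"targets": [-1,0,0,0,-1,-1,0,0,0,-1,-1,0,0,0,-1]}}

```text
clock: 6.6
eef_pos: [534.7, -125.4, 220.1]
tcp_rot: [3.141, -0.0, 1.969]
contact_force: [-3.8, 1.8, 9.2]
opening: 0.143
```

```bash
python3 -c "
from h import *
st()"
```

```text
t 6.6 pos [ 534.7 -125.4  220.1] yaw 1.9694 F [-3.8  1.8  9.2] M [ 0.31   0.711 -0.516] op 0.143 q6 -0.6321 e6 -0.452
```

Request:
{"op": "move_arm", "data": {"targets": [-1,0,0,0,3,-1,0,0,0,7,-1,0,0,0,11,-1,0,0,0,14,-1,0,0,0,14,-1,0,0,0,14]}}

```text
clock: 7.2
eef_pos: [534.8, -125.3, 219.8]
tcp_rot: [3.141, -0.0, 1.726]
contact_force: [-2.2, 1.4, 6.5]
opening: 0.141
```

```bash
python3 -c "
from h import *
st()"
```

```text
t 7.2 pos [ 534.8 -125.3  219.8] yaw 1.7259 F [-2.2  1.4  6.5] M [0.266 0.403 0.089] op 0.141 q6 -0.3883 e6 0.126
```

Request:
{"op": "move_arm", "data": {"targets": [-1,0,0,0,2,-1,0,0,0,4,-1,0,0,0,4,-1,0,0,0,4]}}

```text
clock: 7.6
eef_pos: [534.8, -125.4, 219.6]
tcp_rot: [3.142, -0.0, 1.657]
contact_force: [-1.9, 1.1, 6.3]
opening: 0.14
```

```bash
python3 -c "
from h import *
st()"
```

```text
t 7.6 pos [ 534.8 -125.4  219.6] yaw 1.6565 F [-1.9  1.1  6.3] M [ 0.265  0.386 -0.05 ] op 0.14 q6 -0.319 e6 -0.004
```

Request:
{"op": "move_arm", "data": {"targets": [-1,0,0,0,2,-1,0,0,0,4,-1,0,0,0,4,-1,0,0,0,4]}}

```text
clock: 8.0
eef_pos: [534.8, -125.4, 219.5]
tcp_rot: [3.141, -0.0, 1.588]
contact_force: [-1.5, 2.0, 5.4]
opening: 0.137
```

```bash
python3 -c "
from h import *
st()"
```

```text
t 8.0 pos [ 534.8 -125.4  219.5] yaw 1.5876 F [-1.5  2.   5.4] M [0.336 0.405 0.165] op 0.137 q6 -0.25 e6 0.198
```

Request:
{"op": "move_arm", "data": {"targets": [-1,0,0,0,2,-1,0,0,0,4,-1,0,0,0,4,-1,0,0,0,4]}}

```text
clock: 8.4
eef_pos: [535.1, -125.3, 219.5]
tcp_rot: [3.141, -0.0, 1.518]
contact_force: [-0.7, 2.5, 5.0]
opening: 0.141
```

```bash
python3 -c "
from h import *
st()"
```

```text
t 8.4 pos [ 535.1 -125.3  219.5] yaw 1.5182 F [-0.7  2.5  5. ] M [0.461 0.168 0.347] op 0.141 q6 -0.1806 e6 0.422
```

Request:
{"op": "move_arm", "data": {"targets": [-1,0,0,0,1.5,-1,0,0,0,1.5,-1,0,0,0,1.5]}}

```text
clock: 8.7
eef_pos: [535.2, -125.3, 219.5]
tcp_rot: [3.141, -0.0, 1.492]
contact_force: [-0.3, 3.0, 5.2]
opening: 0.136
```

```bash
python3 -c "
from h import *
st()"
```

```text
t 8.7 pos [ 535.2 -125.3  219.5] yaw 1.4918 F [-0.3  3.   5.2] M [ 0.564 -0.124  0.46 ] op 0.136 q6 -0.1542 e6 0.495
```

Request:
{"op": "move_arm", "data": {"targets": [-1,0,0,0,-3,-1,0,0,0,-7,-1,0,0,0,-11,-1,0,0,0,-14,-1,0,0,0,-14,-1,0,0,0,-14]}}

```text
clock: 9.3
eef_pos: [535.0, -125.3, 219.7]
tcp_rot: [3.141, -0.0, 1.735]
contact_force: [-0.6, 2.9, 6.8]
opening: 0.141
```

```bash
python3 -c "
from h import *
st()"
```

```text
t 9.3 pos [ 535.  -125.3  219.7] yaw 1.7349 F [-0.6  2.9  6.8] M [ 0.627  0.18  -0.139] op 0.141 q6 -0.3978 e6 -0.223
```

Request:
{"op": "move_arm", "data": {"targets": [-1,0,0,0,-2,-1,0,0,0,-4,-1,0,0,0,-4,-1,0,0,0,-4]}}

```text
clock: 9.7
eef_pos: [535.0, -125.3, 219.8]
tcp_rot: [3.141, -0.0, 1.805]
contact_force: [-1.9, 3.1, 8.4]
opening: 0.139
```

```bash
python3 -c "
from h import *
st()"
```

```text
t 9.7 pos [ 535.  -125.3  219.8] yaw 1.8048 F [-1.9  3.1  8.4] M [ 0.574  0.291 -0.166] op 0.139 q6 -0.4676 e6 -0.188
```

Request:
{"op": "move_arm", "data": {"targets": [-1,0,0,0,-2,-1,0,0,0,-4,-1,0,0,0,-4,-1,0,0,0,-4]}}

```text
clock: 10.1
eef_pos: [535.0, -125.3, 220.0]
tcp_rot: [3.141, -0.0, 1.875]
contact_force: [-1.8, 3.3, 10.6]
opening: 0.135
```

```bash
python3 -c "
from h import *
st()"
```

```text
t 10.1 pos [ 535.  -125.3  220. ] yaw 1.8747 F [-1.8  3.3 10.6] M [ 0.696  0.383 -0.123] op 0.135 q6 -0.5375 e6 -0.144
```

Request:
{"op": "move_arm", "data": {"targets": [-1,0,0,-0.02,-2,-1,0,0,-0.05,-4,-1,0,0,-0.05,-4,-1,0,0,-0.05,-4]}}

```text
clock: 10.5
eef_pos: [535.1, -125.3, 220.3]
tcp_rot: [3.141, -0.0, 1.945]
contact_force: [-1.0, 3.3, 8.4]
opening: 0.142
```

```bash
python3 -c "
from h import *
st()"
```

```text
t 10.5 pos [ 535.1 -125.3  220.3] yaw 1.9448 F [-1.   3.3  8.4] M [0.674 0.238 0.037] op 0.142 q6 -0.6075 e6 0.01
```

Request:
{"op": "move_arm", "data": {"targets": [-1,0,0,-0.01,-2,-1,0,0,-0.02,-4,-1,0,0,-0.02,-4,-1,0,0,-0.02,-4]}}

```text
clock: 10.9
eef_pos: [535.0, -125.3, 220.4]
tcp_rot: [3.141, -0.0, 2.014]
contact_force: [-1.8, 3.1, 7.6]
opening: 0.14
```

```bash
python3 -c "
from h import *
st()"
```

```text
t 10.9 pos [ 535.  -125.3  220.4] yaw 2.0144 F [-1.8  3.1  7.6] M [ 0.673  0.241 -0.117] op 0.14 q6 -0.6771 e6 -0.134
```

Request:
{"op": "move_arm", "data": {"targets": [-1,0,0,-0.01,-2,-1,0,0,-0.02,-4,-1,0,0,-0.02,-4,-1,0,0,-0.02,-4]}}

```text
clock: 11.3
eef_pos: [535.0, -125.3, 220.6]
tcp_rot: [3.141, -0.0, 2.084]
contact_force: [-1.5, 2.9, 7.8]
opening: 0.137
```

```bash
python3 -c "
from h import *
st()"
```

```text
t 11.3 pos [ 535.  -125.3  220.6] yaw 2.0841 F [-1.5  2.9  7.8] M [ 0.664  0.194 -0.098] op 0.137 q6 -0.7469 e6 -0.154
```

Request:
{"op": "move_arm", "data": {"targets": [-1,0,0,-0.01,-2,-1,0,0,-0.02,-4,-1,0,0,-0.02,-4,-1,0,0,-0.02,-4]}}

```text
clock: 11.7
eef_pos: [535.0, -125.3, 220.7]
tcp_rot: [3.141, -0.0, 2.154]
contact_force: [-3.6, 3.5, 7.7]
opening: 0.137
```

```bash
python3 -c "
from h import *
st()"
```

```text
t 11.7 pos [ 535.  -125.3  220.7] yaw 2.1538 F [-3.6  3.5  7.7] M [ 0.631  0.179 -0.172] op 0.137 q6 -0.8166 e6 -0.241
```

Request:
{"op": "move_arm", "data": {"targets": [-1,0,0,-0.01,-2,-1,0,0,-0.02,-4,-1,0,0,-0.02,-4,-1,0,0,-0.02,-4]}}

```text
clock: 12.1
eef_pos: [534.5, -125.4, 220.8]
tcp_rot: [-3.142, -0.001, 2.223]
contact_force: [-3.2, 2.1, 7.1]
opening: 0.139
```

```bash
python3 -c "
from h import *
st()"
```

```text
t 12.1 pos [ 534.5 -125.4  220.8] yaw 2.2233 F [-3.2  2.1  7.1] M [ 0.513  0.393 -0.414] op 0.139 q6 -0.8861 e6 -0.434
```

Request:
{"op": "move_arm", "data": {"targets": [-1,0,0,0,3,-1,0,0,0,7,-1,0,0,0.03,11,-1,0,0,0.04,13.5,-1,0,0,0.04,13.5,-1,0,0,0.04,13.5]}}

```text
clock: 12.7
eef_pos: [534.7, -125.4, 220.5]
tcp_rot: [3.141, -0.0, 1.988]
contact_force: [-1.8, 2.2, 7.4]
opening: 0.14
```

```bash
python3 -c "
from h import *
st()"
```

```text
t 12.7 pos [ 534.7 -125.4  220.5] yaw 1.9884 F [-1.8  2.2  7.4] M [0.576 0.402 0.109] op 0.14 q6 -0.651 e6 0.139
```

Request:
{"op": "move_arm", "data": {"targets": [-1,0,0,0.01,2,-1,0,0,0.02,4,-1,0,0,0.02,4,-1,0,0,0.02,4]}}

```text
clock: 13.1
eef_pos: [534.7, -125.4, 220.3]
tcp_rot: [3.141, -0.0, 1.919]
contact_force: [-2.1, 2.9, 7.8]
opening: 0.141
```

```bash
python3 -c "
from h import *
st()"
```

```text
t 13.1 pos [ 534.7 -125.4  220.3] yaw 1.9185 F [-2.1  2.9  7.8] M [0.491 0.361 0.115] op 0.141 q6 -0.5812 e6 0.121
```

Request:
{"op": "move_arm", "data": {"targets": [-1,0,0,0.01,2,-1,0,0,0.02,4,-1,0,0,0.02,4,-1,0,0,0.02,4]}}

```text
clock: 13.5
eef_pos: [534.7, -125.4, 220.1]
tcp_rot: [3.142, -0.0, 1.849]
contact_force: [-2.7, 2.8, 7.8]
opening: 0.138
```

```bash
python3 -c "
from h import *
st()"
```

```text
t 13.5 pos [ 534.7 -125.4  220.1] yaw 1.8488 F [-2.7  2.8  7.8] M [0.47  0.324 0.117] op 0.138 q6 -0.5114 e6 0.122
```

Request:
{"op": "move_arm", "data": {"targets": [-1,0,0,0.01,2,-1,0,0,0.02,4,-1,0,0,0.02,4,-1,0,0,0.02,4]}}

```text
clock: 13.9
eef_pos: [534.7, -125.4, 219.9]
tcp_rot: [3.142, -0.0, 1.779]
contact_force: [-2.3, 3.2, 8.6]
opening: 0.136
```

```bash
python3 -c "
from h import *
st()"
```

```text
t 13.9 pos [ 534.7 -125.4  219.9] yaw 1.779 F [-2.3  3.2  8.6] M [0.493 0.308 0.062] op 0.136 q6 -0.4416 e6 0.121
```

Request:
{"op": "move_arm", "data": {"targets": [-1,0,0,0.0,2,-1,0,0,0.0,4,-1,0,0,0.0,4,-1,0,0,0.0,4]}}

```text
clock: 14.3
eef_pos: [534.7, -125.4, 219.7]
tcp_rot: [3.142, -0.0, 1.709]
contact_force: [-1.3, 1.9, 5.7]
opening: 0.136
```

```bash
python3 -c "
from h import *
st()"
```

```text
t 14.3 pos [ 534.7 -125.4  219.7] yaw 1.7089 F [-1.3  1.9  5.7] M [0.437 0.305 0.023] op 0.136 q6 -0.3716 e6 0.034
```

Request:
{"op": "move_arm", "data": {"targets": [-1,0,0,0.0,2,-1,0,0,0.0,4,-1,0,0,0.0,4,-1,0,0,0.0,4]}}

```text
clock: 14.7
eef_pos: [534.8, -125.4, 219.7]
tcp_rot: [3.141, -0.0, 1.64]
contact_force: [-1.3, 2.4, 5.4]
opening: 0.137
```

```bash
python3 -c "
from h import *
st()"
```

```text
t 14.7 pos [ 534.8 -125.4  219.7] yaw 1.6396 F [-1.3  2.4  5.4] M [0.53  0.169 0.234] op 0.137 q6 -0.3022 e6 0.281
```

Request:
{"op": "move_arm", "data": {"targets": [-1,0,0,0.0,1,-1,0,0,0.0,2.5,-1,0,0,0.0,2.5,-1,0,0,0.0,2.5]}}

```text
clock: 15.1
eef_pos: [535.1, -125.4, 219.7]
tcp_rot: [3.141, -0.0, 1.595]
contact_force: [0.3, 2.7, 5.3]
opening: 0.139
```

```bash
python3 -c "
from h import *
st()"
```

```text
t 15.1 pos [ 535.1 -125.4  219.7] yaw 1.5954 F [0.3 2.7 5.3] M [ 0.631 -0.157  0.351] op 0.139 q6 -0.2578 e6 0.399
```

Request:
{"op": "move_arm", "data": {"targets": [-1,0,0,0,-3,-1,0,0,0,-7,-1,0,0,-0.02,-11,-1,0,0,-0.02,-13.5,-1,0,0,-0.02,-13.5,-1,0,0,-0.02,-13.5]}}

```text
clock: 15.7
eef_pos: [534.8, -125.4, 220.0]
tcp_rot: [3.141, -0.0, 1.83]
contact_force: [0.3, 3.1, 6.1]
opening: 0.139
```

```bash
python3 -c "
from h import *
st()"
```

```text
t 15.7 pos [ 534.8 -125.4  220. ] yaw 1.83 F [0.3 3.1 6.1] M [ 0.651 -0.039 -0.163] op 0.139 q6 -0.4929 e6 -0.191
```

Request:
{"op": "move_arm", "data": {"targets": [-1,0,0,-0.01,-2,-1,0,0,-0.02,-4,-1,0,0,-0.02,-4,-1,0,0,-0.02,-4]}}

```text
clock: 16.1
eef_pos: [534.8, -125.4, 220.1]
tcp_rot: [3.141, -0.0, 1.9]
contact_force: [0.7, 4.6, 5.8]
opening: 0.136
```

```bash
python3 -c "
from h import *
st()"
```

```text
t 16.1 pos [ 534.8 -125.4  220.1] yaw 1.8998 F [0.7 4.6 5.8] M [ 0.617 -0.007 -0.114] op 0.136 q6 -0.5626 e6 -0.174
```

Request:
{"op": "move_arm", "data": {"targets": [-1,0,0,-0.01,-2,-1,0,0,-0.02,-4,-1,0,0,-0.02,-4,-1,0,0,-0.02,-4]}}

```text
clock: 16.5
eef_pos: [534.9, -125.4, 220.3]
tcp_rot: [3.141, -0.0, 1.97]
contact_force: [-0.9, 4.1, 7.1]
opening: 0.143
```

```bash
python3 -c "
from h import *
st()"
```

```text
t 16.5 pos [ 534.9 -125.4  220.3] yaw 1.9697 F [-0.9  4.1  7.1] M [ 0.664  0.072 -0.146] op 0.143 q6 -0.6325 e6 -0.156
```

Request:
{"op": "move_arm", "data": {"targets": [-1,0,0,-0.01,-2,-1,0,0,-0.02,-4,-1,0,0,-0.02,-4,-1,0,0,-0.02,-4]}}

```text
clock: 16.9
eef_pos: [534.8, -125.4, 220.5]
tcp_rot: [3.141, -0.0, 2.039]
contact_force: [-0.6, 3.9, 6.6]
opening: 0.14
```

```bash
python3 -c "
from h import *
st()"
```

```text
t 16.9 pos [ 534.8 -125.4  220.5] yaw 2.0395 F [-0.6  3.9  6.6] M [ 0.728  0.055 -0.067] op 0.14 q6 -0.7023 e6 -0.138
```

Request:
{"op": "move_arm", "data": {"targets": [-1,0,0,-0.01,-2,-1,0,0,-0.02,-4,-1,0,0,-0.02,-4,-1,0,0,-0.02,-4]}}

```text
clock: 17.3
eef_pos: [534.8, -125.4, 220.7]
tcp_rot: [3.141, -0.0, 2.109]
contact_force: [-1.4, 3.5, 6.5]
opening: 0.137
```

```bash
python3 -c "
from h import *
st()"
```

```text
t 17.3 pos [ 534.8 -125.4  220.7] yaw 2.1094 F [-1.4  3.5  6.5] M [ 0.724 -0.025 -0.125] op 0.137 q6 -0.7722 e6 -0.097
```

Request:
{"op": "move_arm", "data": {"targets": [-1,0,0,-0.01,-2,-1,0,0,-0.02,-4,-1,0,0,-0.02,-4,-1,0,0,-0.02,-4]}}

```text
clock: 17.7
eef_pos: [534.9, -125.3, 221.0]
tcp_rot: [3.141, -0.0, 2.179]
contact_force: [-0.9, 4.5, 7.1]
opening: 0.143
```

```bash
python3 -c "
from h import *
st()"
```

```text
t 17.7 pos [ 534.9 -125.3  221. ] yaw 2.1794 F [-0.9  4.5  7.1] M [0.725 0.011 0.047] op 0.143 q6 -0.8421 e6 -0.034
```

Request:
{"op": "move_arm", "data": {"targets": [-1,0,0,-0.01,-2,-1,0,0,-0.02,-4,-1,0,0,-0.02,-4,-1,0,0,-0.02,-4]}}

```text
clock: 18.1
eef_pos: [534.9, -125.4, 221.1]
tcp_rot: [3.141, -0.0, 2.249]
contact_force: [-0.8, 3.0, 6.5]
opening: 0.141
```

```bash
python3 -c "
from h import *
st()"
```

```text
t 18.1 pos [ 534.9 -125.4  221.1] yaw 2.2491 F [-0.8  3.   6.5] M [ 0.632 -0.005 -0.053] op 0.141 q6 -0.9119 e6 -0.06
```

Request:
{"op": "move_arm", "data": {"targets": [-1,0,0,-0.01,-2,-1,0,0,-0.02,-4,-1,0,0,-0.02,-4,-1,0,0,-0.02,-4]}}

```text
clock: 18.5
eef_pos: [534.8, -125.3, 221.2]
tcp_rot: [3.141, -0.0, 2.319]
contact_force: [-1.0, 4.7, 6.2]
opening: 0.142
```

```bash
python3 -c "
from h import *
st()"
```

```text
t 18.5 pos [ 534.8 -125.3  221.2] yaw 2.3188 F [-1.   4.7  6.2] M [ 0.671  0.021 -0.016] op 0.142 q6 -0.9816 e6 -0.113
```

Request:
{"op": "move_arm", "data": {"targets": [-1,0,0,-0.01,-2,-1,0,0,-0.02,-4,-1,0,0,-0.02,-4,-1,0,0,-0.02,-4]}}

```text
clock: 18.9
eef_pos: [534.8, -125.3, 221.4]
tcp_rot: [3.141, -0.0, 2.389]
contact_force: [-0.9, 3.8, 5.0]
opening: 0.139
```

```bash
python3 -c "
from h import *
st()"
```

```text
t 18.9 pos [ 534.8 -125.3  221.4] yaw 2.3886 F [-0.9  3.8  5. ] M [ 0.745  0.009 -0.037] op 0.139 q6 -1.0514 e6 -0.113
```

Request:
{"op": "move_arm", "data": {"targets": [-1,0,0,-0.01,-2,-1,0,0,-0.02,-4,-1,0,0,-0.02,-4,-1,0,0,-0.02,-4]}}

```text
clock: 19.3
eef_pos: [534.8, -125.3, 221.6]
tcp_rot: [3.141, -0.0, 2.458]
contact_force: [-0.1, 4.2, 5.6]
opening: 0.139
```

```bash
python3 -c "
from h import *
st()"
```

```text
t 19.3 pos [ 534.8 -125.3  221.6] yaw 2.4584 F [-0.1  4.2  5.6] M [ 0.713  0.018 -0.091] op 0.139 q6 -1.1212 e6 -0.113
```

Request:
{"op": "move_arm", "data": {"targets": [-1,0,0,-0.01,-2,-1,0,0,-0.02,-4,-1,0,0,-0.02,-4,-1,0,0,-0.02,-4]}}

```text
clock: 19.7
eef_pos: [534.8, -125.3, 221.8]
tcp_rot: [3.141, -0.0, 2.528]
contact_force: [0.4, 2.9, 5.9]
opening: 0.143
```

```bash
python3 -c "
from h import *
st()"
```

```text
t 19.7 pos [ 534.8 -125.3  221.8] yaw 2.5282 F [0.4 2.9 5.9] M [ 0.71   0.005 -0.075] op 0.143 q6 -1.1911 e6 -0.112
```

Request:
{"op": "move_arm", "data": {"targets": [-1,0,0,-0.01,-2,-1,0,0,-0.02,-4,-1,0,0,-0.02,-4,-1,0,0,-0.02,-4]}}

```text
clock: 20.1
eef_pos: [534.8, -125.3, 222.0]
tcp_rot: [3.141, -0.0, 2.597]
contact_force: [-0.0, 3.9, 5.2]
opening: 0.14
```

```bash
python3 -c "
from h import *
st()"
```

```text
t 20.1 pos [ 534.8 -125.3  222. ] yaw 2.5968 F [-0.   3.9  5.2] M [ 0.837  0.005 -0.052] op 0.14 q6 -1.2596 e6 -0.126
```

Request:
{"op": "move_arm", "data": {"targets": [-1,0,0,-0.02,-3,-1,0,0,-0.04,-6,-1,0,0,-0.05,-9,-1,0,0,-0.07,-12,-1,0,0,-0.08,-15,-1,0,0,-0.09,-18,-1,0,0,-0.09,-18]}}

```text
clock: 20.8
eef_pos: [534.7, -125.3, 222.8]
tcp_rot: [3.141, -0.0, 2.912]
contact_force: [0.9, 5.0, 5.0]
opening: 0.145
```

```bash
python3 -c "
from h import *
st()"
```

```text
t 20.8 pos [ 534.7 -125.3  222.8] yaw 2.9118 F [0.9 5.  5. ] M [ 0.893 -0.004 -0.062] op 0.145 q6 -1.5745 e6 -0.824
```

Request:
{"op": "move_arm", "data": {"targets": [-1,0,0,-0.02,-3,-1,0,0,-0.03,-6,-1,0,0,-0.05,-9,-1,0,0,-0.06,-12,-1,0,0,-0.07,-15,-1,0,0,-0.07,-16,-1,0,0,-0.07,-16]}}

```text
clock: 21.5
eef_pos: [534.7, -125.3, 223.5]
tcp_rot: [3.141, -0.0, -3.094]
contact_force: [0.2, 5.6, 4.9]
opening: 0.14
```

```bash
python3 -c "
from h import *
st()
for n in ['top','wrist']:
    f=r.grab_frame(n); cv2.imwrite('pics/%s4.png'%n,f['img'])
    print([(d['position'],round(d['conf'],2)) for d in r.mark_of(f,'bar_pivot')])
st()"
```

```text
t 21.5 pos [ 534.7 -125.3  223.5] yaw -3.094 F [0.2 5.6 4.9] M [ 1.057  0.052 -0.08 ] op 0.14 q6 -1.8518 e6 -0.383
[([558.3, -206.8, 196.0], 0.59)]
[]
t 21.7 pos [ 534.7 -125.3  223.5] yaw -3.0943 F [-0.4  5.1  3.3] M [ 1.085  0.042 -0.088] op 0.14 q6 -1.8515 e6 -0.078
```

View pics/wrist4.png

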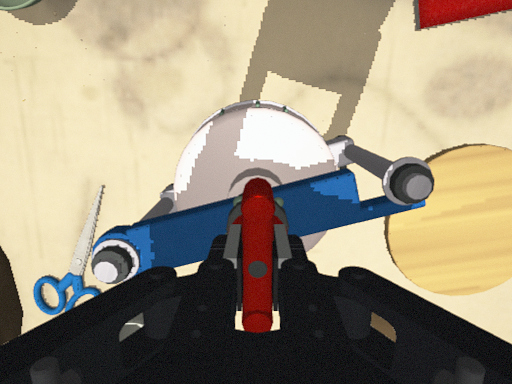

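View pics/top4.png

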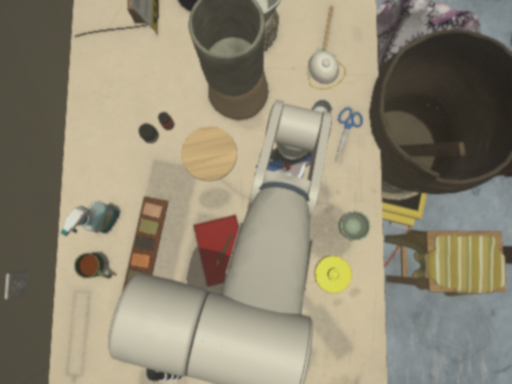

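```bash
python3 - <<'E'
from h import *
th=-3.094; X=np.array([np.cos(th),np.sin(th)]);Y=np.array([np.sin(th),-np.cos(th)])
psi=.30; P=np.array([534.8+83*np.sin(psi),-125.8-83*np.cos(psi)]); print(P)
for d in range(5,36,5):
    a0=np.pi/2+psi; a=a0-np.radians(d)
    v=83*(np.array([np.cos(a),np.sin(a)])-np.array([np.cos(a0),np.sin(a0)]))
    print(d,(v@X/10).round(2),(v@Y/10).round(2))
E
```

```text
[ 559.32817715 -205.0929286 ]
5 -0.71 0.15
10 -1.43 0.24
15 -2.15 0.26
20 -2.87 0.22
25 -3.59 0.12
30 -4.3 -0.04
35 -4.98 -0.26
```

Request:
{"op": "move_arm", "data": {"targets": [-1,-0.35,0.08,0,2.5,-1,-0.71,0.15,0,5,-1,-1.43,0.24,0,10,-1,-2.15,0.26,0,15,-1,-2.15,0.26,0,15]}}

```text
clock: 22.2
eef_pos: [556.5, -121.5, 223.5]
tcp_rot: [3.141, -0.0, 2.924]
contact_force: [1.3, 6.3, 5.7]
opening: 0.143
```

```bash
python3 -c "
from h import *
st()"
```

```text
t 22.2 pos [ 556.5 -121.5  223.5] yaw 2.9243 F [1.3 6.3 5.7] M [ 1.132 -0.214 -0.089] op 0.143 q6 -1.5717 e6 1.065
```

```bash
python3 -c "
from h import *
f=r.grab_frame('wrist'); cv2.imwrite('pics/w5.png',f['img']);st()"
```

```text
t 22.25 pos [ 556.5 -121.6  223.5] yaw 2.9264 F [1.5 5.6 4.2] M [ 1.226 -0.144 -0.061] op 0.14 q6 -1.574 e6 0.325
```

View pics/w5.png

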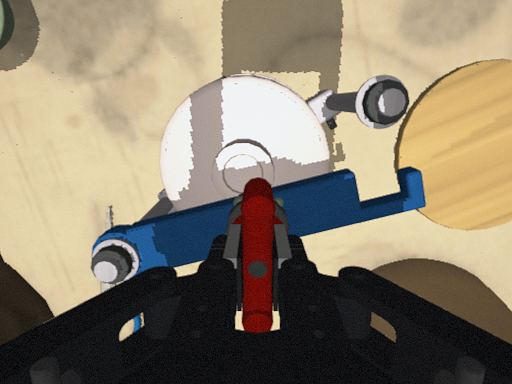

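Request:
{"op": "move_arm", "data": {"targets": [-1,-0.71,0.15,0,5,-1,-1.43,0.24,0,10,-1,-2.15,0.26,0,15,-1,-2.87,0.22,0,20,-1,-3.59,0.12,0,25,-1,-4.3,-0.04,0,30,-1,-4.98,-0.26,0,35,-1,-4.98,-0.26,0,35]}}

```text
clock: 23.05
eef_pos: [605.4, -135.1, 223.6]
tcp_rot: [3.141, 0.001, 2.315]
contact_force: [4.3, 3.9, 3.3]
opening: 0.139
```

```bash
python3 -c "
from h import *
st()"
```

```text
t 23.05 pos [ 605.4 -135.1  223.6] yaw 2.3146 F [4.3 3.9 3.3] M [ 0.802 -0.84  -0.086] op 0.139 q6 -0.966 e6 1.172
```

Request:
{"op": "move_arm", "data": {"targets": [-1,-0.71,0.15,0,5,-1,-1.43,0.24,0,10,-1,-2.15,0.26,0,15,-1,-2.87,0.22,0,20,-1,-3.59,0.12,0,25,-1,-4.3,-0.04,0,30,-1,-4.98,-0.26,0,35,-1,-4.98,-0.26,0,35]}}

```text
clock: 23.85
eef_pos: [637.1, -174.2, 223.7]
tcp_rot: [3.14, 0.001, 1.706]
contact_force: [3.7, 0.7, 2.9]
opening: 0.14
```

```bash
python3 -c "
from h import *
st()
f=r.grab_frame('wrist'); cv2.imwrite('pics/w6.png',f['img']);st()"
```

```text
t 23.85 pos [ 637.1 -174.2  223.7] yaw 1.706 F [3.7 0.7 2.9] M [ 0.004 -1.021 -0.054] op 0.14 q6 -0.4037 e6 1.049
t 23.9 pos [ 637.1 -174.1  223.7] yaw 1.7091 F [4.7 0.  0.9] M [-0.017 -1.056 -0.125] op 0.138 q6 -0.4064 e6 0.45
```

View pics/w6.png

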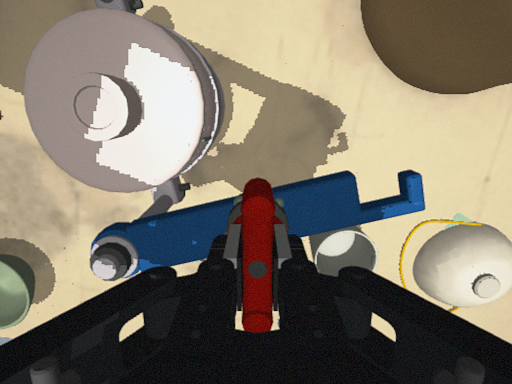

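Request:
{"op": "move_arm", "data": {"targets": [-0.4,0,0,0,0,0.4,0,0,0,0,1,0,0,0,0,1,0,0,0,0,1,0,0,-2,0,1,0,0,-6,0,1,0,0,-8,0,1,0,0,-8,0]}}

```text
clock: 24.7
eef_pos: [637.6, -173.7, 307.3]
tcp_rot: [3.136, 0.002, 1.708]
contact_force: [0.1, -1.1, 0.0]
opening: 0.997
```

```bash
python3 -c "
from h import *
st()
f=r.grab_frame('wrist'); cv2.imwrite('pics/w7.png',f['img'])
print([(d['position'],round(d['conf'],2)) for d in r.mark_of(f,'lid_boss')])
np.save('w7W.npy',f['world_to_cam'])
for th in (1.871,0.3,1.338,1.0): go(534.5,-126.5,240,th)
"
```

```text
t 24.7 pos [ 637.6 -173.7  307.3] yaw 1.7078 F [ 0.1 -1.1  0. ] M [ 0.076 -0.055 -0.011] op 0.997 q6 -0.405 e6 0.005
[([532.9, -124.2, 156.5], 0.78)]
clock 24.8 pos [ 636.  -173.2  303.5] rot [3.1415e+00 1.0000e-04 1.7077e+00] F [ 0.04  0.32 -0.73] M [-0.01   0.035 -0.026] op 0.997 q [-0.27  0.35  1.47 -0.    1.32 -0.4 ]
move [ 6.01 -9.42  6.34] turn -9.36
clock 24.8 pos [ 636.  -173.2  303.5] rot [3.1415e+00 1.0000e-04 1.7077e+00] F [ 0.04  0.32 -0.73] M [-0.01   0.035 -0.026] op 0.997 q [-0.27  0.35  1.47 -0.    1.32 -0.4 ]
move [ 6.01 -9.42  6.34] turn 80.65
clock 24.8 pos [ 636.  -173.2  303.5] rot [3.1415e+00 1.0000e-04 1.7077e+00] F [ 0.04  0.32 -0.73] M [-0.01   0.035 -0.026] op 0.997 q [-0.27  0.35  1.47 -0.    1.32 -0.4 ]
move [ 6.01 -9.42  6.34] turn 21.18
clock 24.8 pos [ 636.  -173.2  303.5] rot [3.1415e+00 1.0000e-04 1.7077e+00] F [ 0.04  0.32 -0.73] M [-0.01   0.035 -0.026] op 0.997 q [-0.27  0.35  1.47 -0.    1.32 -0.4 ]
move [ 6.01 -9.42  6.34] turn 40.55
```

View pics/w7.png

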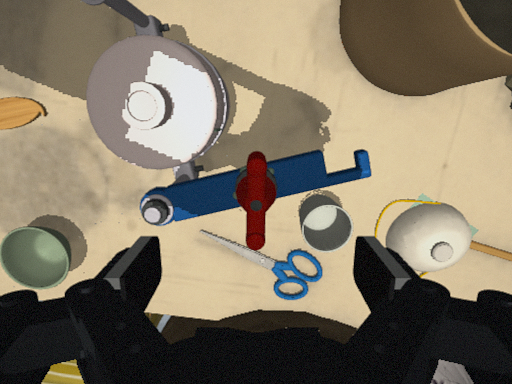

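```bash
python3 - <<'E'
from h import *
W=np.load('w7W.npy'); f={"K":np.load('w1K.npy'),"world_to_cam":W}
c=-W[:3,:3].T@W[:3,3]; s=r.sense(); R=Ro.from_euler('xyz',s["tcp_rot"]).as_matrix()
print("cam in tool",(R.T@(c-s["eef_pos"])).round(1))
i=cv2.imread('pics/w7.png'); S=6;x0,y0=85,45
big=cv2.resize(i[y0:y0+95,x0:x0+125],None,fx=S,fy=S,interpolation=cv2.INTER_CUBIC)
def circ(cx,cy,z,rad,col):
    q=[(proj(f,(cx+rad*np.cos(a),cy+rad*np.sin(a),z))-[x0,y0])*S+S/2 for a in np.linspace(0,6.28,60)]
    cv2.polylines(big,[np.array(q).astype(int)],True,col,1)
circ(534.5,-126,170,20,(0,255,0)); circ(534.5,-126,145,60.5,(0,255,0))
cv2.imwrite('pics/w7c.png',big)
E
```

```text
cam in tool [  64.6    2.  -146.8]
```

View pics/w7c.png

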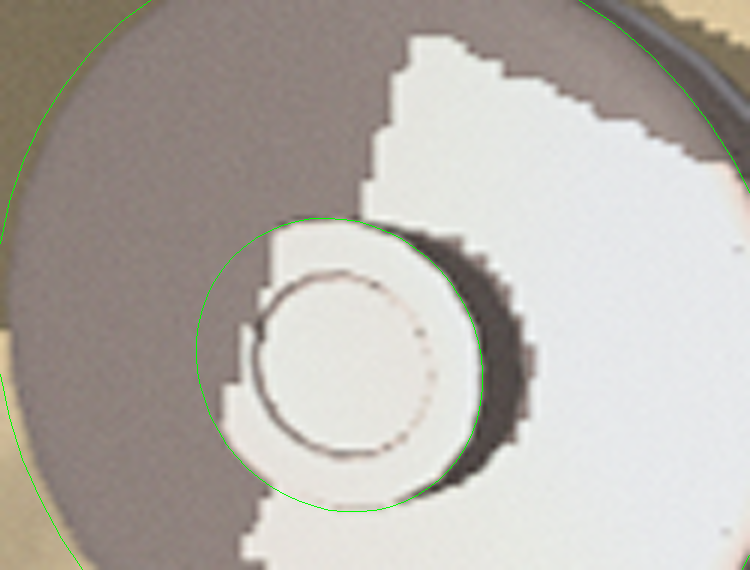

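Request:
{"op": "move_arm", "data": {"targets": [1,2,-3.2,0,-3,1,4.5,-7,0,-7,1,6.05,-9.4,1,-9.4,1,6.05,-9.4,4,-9.4,1,6.05,-9.4,8,-9.4,1,6.05,-9.4,11,-9.4,1,6.05,-9.4,11,-9.4,1,6.05,-9.4,11,-9.4]}}

```text
clock: 25.6
eef_pos: [534.2, -126.0, 193.0]
tcp_rot: [-3.139, -0.001, 1.872]
contact_force: [0.7, -0.9, 0.9]
opening: 0.999
```

```bash
python3 -c "
from h import *
f=r.grab_frame('wrist'); cv2.imwrite('pics/w8.png',f['img'])
go(534.5,-126,148,1.871)
"
```

```text
clock 25.65 pos [ 535.2 -126.2  194.2] rot [3.1415e+00 1.0000e-04 1.8715e+00] F [ 0.28 -0.44  0.55] M [ 0.055  0.011 -0.015] op 0.999 q [-0.23  0.28  1.83 -0.    1.03 -0.53]
move [ 0.04 -0.06  4.62] turn 0.03
```

View pics/w8.png

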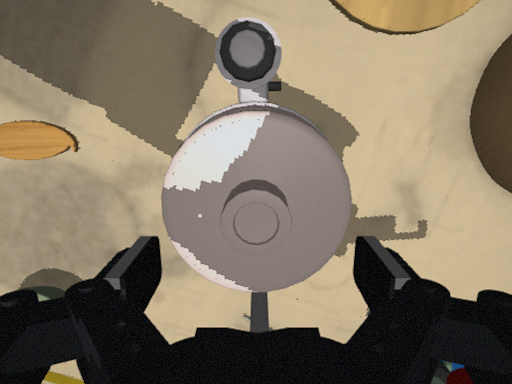

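Request:
{"op": "move_arm", "data": {"targets": [1,0,-0.05,2.5,0,1,0,-0.05,4.5,0,1,0,-0.05,4.5,0,0.2,0,-0.05,4.5,0,-0.2,0,-0.05,4.5,0,-1,0,-0.05,4.5,0,-1,0,-0.05,4.5,0,-1,0,-0.05,4.5,0], "squeeze": 70}}

```text
clock: 26.45
eef_pos: [535.2, -126.5, 150.3]
tcp_rot: [3.14, 0.001, 1.871]
contact_force: [-2.5, 0.3, 8.9]
opening: 0.441
```

```bash
python3 -c "
from h import *
st()
f=r.grab_frame('wrist'); cv2.imwrite('pics/w9.png',f['img'])
"
```

```text
t 26.45 pos [ 535.2 -126.5  150.3] yaw 1.8714 F [-2.5  0.3  8.9] M [0.064 0.444 0.021] op 0.441 q6 -0.5354 e6 -0.004
```

View pics/w9.png

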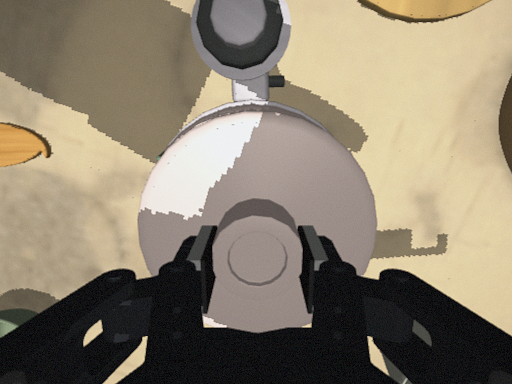

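Request:
{"op": "move_arm", "data": {"targets": [-1,0,0,-0.5,0,-1,0,0,-1.5,0,-1,0,0,-3,0,-1,0,0,-5,0,-1,0,0,-7,0,-1,0,0,-9,0,-1,0,0,-11,0,-1,0,0,-12,0,-1,0,0,-12,0]}}

```text
clock: 27.4
eef_pos: [535.0, -126.4, 270.2]
tcp_rot: [3.139, 0.001, 1.871]
contact_force: [0.3, -0.1, -3.1]
opening: 0.439
```

```bash
python3 -c "
from h import *
st()
for n in ['side','wrist','top']:
  f=r.grab_frame(n); cv2.imwrite('pics/%s10.png'%n,f['img'])
  if n!='wrist': print([(d['position'],round(d['conf'],2)) for d in r.mark_of(f,'bat_top')], [(d['position'],round(d['conf'],2)) for d in r.mark_of(f,'lid_boss')])
  if n=='top': np.save('topW.npy',f['world_to_cam']);np.save('topK.npy',f['K'])
go(600,125,280,1.871)
go(600,125,280,1.6)
"
```

```text
t 27.4 pos [ 535.  -126.4  270.2] yaw 1.8714 F [ 0.3 -0.1 -3.1] M [0.01  0.012 0.036] op 0.439 q6 -0.5353 e6 -0.0
[([601.4, 124.9, 10.2], 0.84)] [([537.1, -123.7, 276.2], 0.8), ([197.6, -288.0, 34.9], 0.65)]
[([600.2, 126.6, 13.4], 0.65), ([536.0, -127.4, -0.0], 0.39)] [([595.4, 121.0, -1.2], 0.68), ([201.4, -292.0, 37.4], 0.66), ([532.9, -125.2, 275.9], 0.59), ([531.5, -124.2, 248.1], 0.27)]
clock 27.75 pos [ 534.  -126.1  267.7] rot [-3.1403e+00 -8.0000e-04  1.8715e+00] F [-0.11 -0.22 -3.19] M [-0.014  0.019 -0.03 ] op 0.438 q [-0.23  0.2   1.76  0.    1.19 -0.54]
move [22.03 13.74 -1.23] turn 0.03
clock 27.75 pos [ 534.  -126.1  267.7] rot [-3.1403e+00 -8.0000e-04  1.8715e+00] F [-0.11 -0.22 -3.19] M [-0.014  0.019 -0.03 ] op 0.438 q [-0.23  0.2   1.76  0.    1.19 -0.54]
move [22.03 13.74 -1.23] turn 15.55
```

View pics/side10.png

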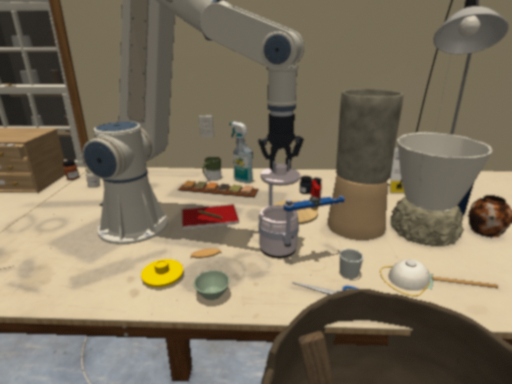

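View pics/wrist10.png

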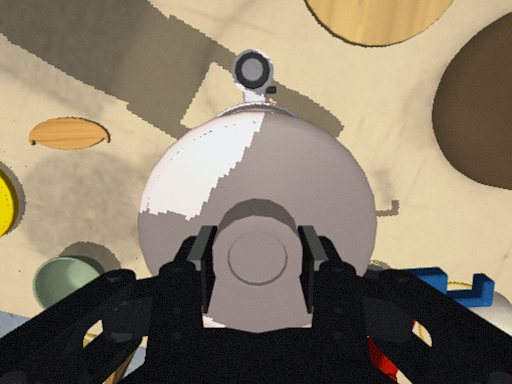

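```bash
python3 - <<'E'
from h import *
f={"K":np.array([[348.239,0,255.818],[0,348.239,187.209],[0,0,1]]),"world_to_cam":np.array([[0.999, 0.048, -0.006, -454.554], [0.013, -0.398, -0.917, 143.717], [-0.046, 0.916, -0.398, 1292.029],[0,0,0,1]])}
for uv in [(328,226),(357,237),(386,226)]: print(uv,backz(f,uv,0).round(0))
t={"K":np.load('topK.npy'),"world_to_cam":np.load('topW.npy')}
for uv in [(238,118),(210,100),(268,95),(209,181),(209,126),(182,153),(237,153)]: print(uv,backz(t,uv,14 if uv[0]<238 and uv[1]>120 else 0).round(0))
E
```

```text
(328, 226) [720.  27.   0.]
(357, 237) [810. -47.   0.]
(386, 226) [933.  35.   0.]
(238, 118) [723.  27.   0.]
(210, 100) [787. 126.   0.]
(268, 95) [807. -76.   0.]
(209, 181) [500. 122.  14.]
(209, 126) [690. 126.  14.]
(182, 153) [595. 216.  14.]
(237, 153) [597.  29.  14.]
```

View pics/top10.png

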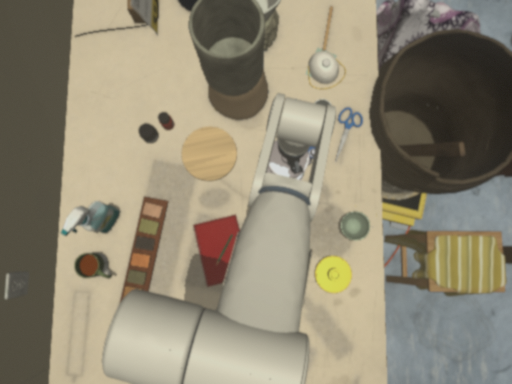

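Request:
{"op": "move_arm", "data": {"targets": [-1,1,0.6,0,0,-1,3,1.8,0,0,-1,6,3.7,0,0,-1,9,5.5,0,0,-1,12,7.4,0,0,-1,15,9.2,0,0,-1,18,11,0,0,-1,20.5,12.6,0,0,-1,22,13.5,0,0,-1,22,13.5,0,0]}}

```text
clock: 28.75
eef_pos: [598.3, 126.3, 268.2]
tcp_rot: [-3.141, -0.001, 1.874]
contact_force: [-0.6, -1.4, -2.8]
opening: 0.441
```

```bash
python3 -c "
from h import *
f=r.grab_frame('wrist'); cv2.imwrite('pics/w11.png',f['img'])
go(598,124,52,1.871)
"
```

```text
clock 28.8 pos [597.9 124.8 268.2] rot [-3.1408e+00  2.0000e-04  1.8732e+00] F [-0.35  0.42 -3.75] M [-0.118  0.029  0.016] op 0.44 q [ 0.2   0.3   1.62 -0.    1.22 -0.1 ]
move [-0.07  0.   21.62] turn 0.13
```

View pics/w11.png

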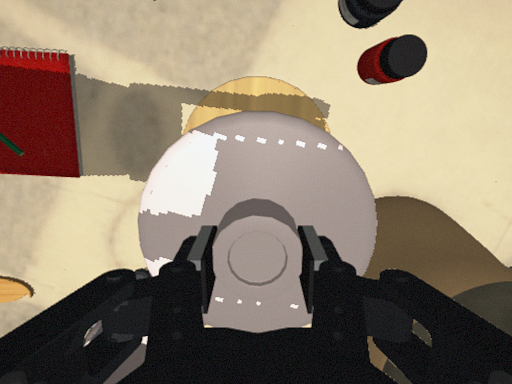

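Request:
{"op": "move_arm", "data": {"targets": [-1,0,0,1.5,0,-1,0,0,4,0,-1,0,0,7,0,-1,0,0,10,0,-1,0,0,13,0,-1,0,0,16,0,-1,0,0,18.5,0,-1,0,0,20,0,-1,0,0,20.8,0,-1,0,0,20.8,0]}}

```text
clock: 29.8
eef_pos: [597.7, 123.3, 59.8]
tcp_rot: [-3.14, -0.0, 1.871]
contact_force: [-0.7, 0.3, -3.3]
opening: 0.443
```

```bash
python3 -c "
from h import *
f=r.grab_frame('wrist'); cv2.imwrite('pics/w12.png',f['img'])
go(598,124,43,1.871)
"
```

```text
clock 29.85 pos [598.3 123.5  60.7] rot [3.1415e+00 1.0000e-04 1.8709e+00] F [-0.   -0.39 -2.62] M [-0.012  0.059  0.003] op 0.441 q [ 0.2   0.53  1.79 -0.    0.82 -0.1 ]
move [ 0.06 -0.02  1.77] turn -0.0
```

View pics/w12.png

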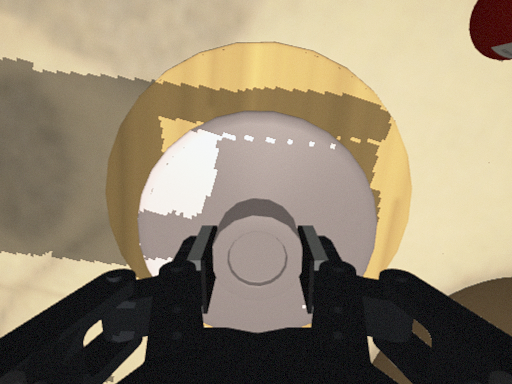

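Request:
{"op": "move_arm", "data": {"targets": [-1,0,0,0.4,0,-1,0,0,0.8,0,-1,0,0,1.1,0,-1,0,0,1.4,0,-1,0,0,1.6,0,-1,0,0,1.6,0]}}

```text
clock: 30.45
eef_pos: [597.9, 123.9, 44.2]
tcp_rot: [-3.141, -0.0, 1.872]
contact_force: [0.4, 0.6, -2.8]
opening: 0.438
```

```bash
python3 -c "
from h import *
st()"
```

```text
t 30.45 pos [597.9 123.9  44.2] yaw 1.8715 F [ 0.4  0.6 -2.8] M [-0.038  0.025 -0.001] op 0.438 q6 -0.0989 e6 -0.0
```

Request:
{"op": "move_arm", "data": {"targets": [-1,0,0,0.08,0,-1,0,0,0.16,0,-1,0,0,0.16,0]}}

```text
clock: 30.75
eef_pos: [598.1, 123.9, 42.9]
tcp_rot: [-3.142, -0.0, 1.871]
contact_force: [-0.1, 0.2, -3.1]
opening: 0.441
```

```bash
python3 -c "
from h import *
st()"
```

```text
t 30.75 pos [598.1 123.9  42.9] yaw 1.8714 F [-0.1  0.2 -3.1] M [-0.046  0.032 -0.026] op 0.441 q6 -0.0989 e6 0.0
```

Request:
{"op": "move_arm", "data": {"targets": [-1,0,0,0.06,0,-1,0,0,0.1,0,-1,0,0,0.1,0]}}

```text
clock: 31.05
eef_pos: [598.2, 123.9, 42.4]
tcp_rot: [3.141, -0.0, 1.871]
contact_force: [-2.1, -0.8, 3.9]
opening: 0.441
```

```bash
python3 -c "
from h import *
st()"
```

```text
t 31.05 pos [598.2 123.9  42.4] yaw 1.8714 F [-2.1 -0.8  3.9] M [-0.068  0.333  0.012] op 0.441 q6 -0.0989 e6 0.003
```

Request:
{"op": "move_arm", "data": {"targets": [0.1,0,0,0,0,0.3,0,0,0,0,0.6,0,0,0,0,1,0,0,0,0,1,0,0,0,0,1,0,0,-1,0,1,0,0,-4,0,1,0,0,-8,0,1,0,0,-12,0,1,0,0,-15,0]}}

```text
clock: 32.05
eef_pos: [598.8, 124.0, 195.4]
tcp_rot: [3.139, 0.0, 1.871]
contact_force: [0.0, -0.7, -0.3]
opening: 1.004
```

```bash
python3 -c "
from h import *
st()
for n in ['wrist','side','top']:
  f=r.grab_frame(n); cv2.imwrite('pics/%s13.png'%n,f['img'])
  print(n,[(d['position'],round(d['conf'],2)) for d in r.mark_of(f,'lid_boss')],[(d['position'],round(d['conf'],2)) for d in r.mark_of(f,'bat_top')])
"
```

```text
t 32.05 pos [598.8 124.  195.4] yaw 1.8714 F [ 0.  -0.7 -0.3] M [ 0.015 -0.054  0.084] op 1.004 q6 -0.0989 e6 -0.0
wrist [([599.8, 128.0, 51.4], 0.76)] []
side [([195.1, -287.8, 30.2], 0.87), ([600.4, 125.0, 45.8], 0.7)] [([599.0, 125.0, 11.5], 0.51)]
top [([199.8, -289.7, 34.5], 0.76), ([593.9, 128.2, 50.2], 0.39)] []
```

View pics/wrist13.png

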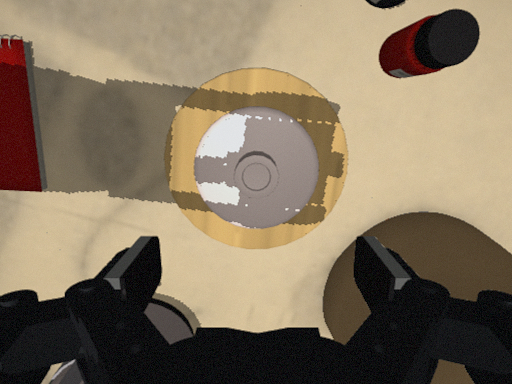

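View pics/side13.png

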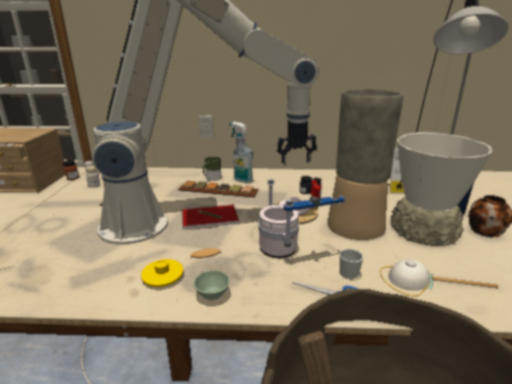

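Lid lies centred and level on the bat (wrist image, about 257,168), the bar is swung aside, and cup and bowl are in place. Handing in.

```bash
python3 -c "
from h import *
st(); print(r.sign_off()); st()"
```

```text
t 32.5 pos [597.4 123.7 190.6] yaw 1.8714 F [-0.1  0.2 -0.8] M [-0.017  0.013  0.021] op 1.0 q6 -0.0989 e6 0.0
the job is handed in; nothing more can be done
None
the job is handed in; nothing more can be done
```

The lid is off and lying on the bat, and I handed the job in at about 32.5 s of the 69 s allowed. The sign-off gives no verdict, so the results below are my own measurements.

- **Screw:** I rocked the red wing knob, reversing at each bind with no more than about 0.5 N m read at the wrist (bush limit 0.8). The strokes bound anticlockwise, clockwise, anticlockwise, clockwise, and on the fifth it ran free. I then backed it off to about 1.3 rad.
- **Clamp bar:** swung aside by the knob through about 1.48 rad.
- **Lid:** gripped by its boss, lifted level and lowered with about 7 N of contact force. It was then released.

Last checks:
- The wrist picture shows the lid flat, right side up and centred on the bat.
- The network marks put the boss centre at (600, 125–128, 46–51) mm, with the bat centre at (599, 125) mm. The expected boss height is 49.5 mm.
- The side picture shows the bar aside, and the cup and bowl where they were.
- The force reading after letting go was zero within noise, with the gripper clear above the lid.

Disagreements and gaps:
- The top camera's mark for the lid was low in confidence (0.39) and about 6 mm off in x, still well inside the 35 mm allowed.
- In that same check the wrist and top cameras did not report the bat.
- My estimate of the screw's starting angle came out near -0.2 rad, slightly outside the stated ±0.15, so the final screw angle is uncertain by about 0.1 rad.
- I did not re-measure the glaze pot, but the arm never came near it.

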